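# Swap the camper's slide-out trays for breakfast

## Task

Breakfast time in the camper: first push the tray that carries the white bowl fully home by its front, then hook a fingertip behind the front lip of the tray that carries the butter dish and draw that tray all the way out to its stop. Do not pinch either tray's front or press on the green front of the butter tray, and do not touch the bowl, the butter dish or its glass lid: they must ride along upright, with the lid on. Leave the steel cup and the coffee jar where they stand.

Things in the scene. Friction and masses are not known exactly. Their poses are not given: they have to be found in the camera images.
- bowl_tray (a joint): joint value of the bowl tray along its straight rails, m: 0 = fully home (in), 0.150 = fully out against the end stop. The tray slides level, towards the robot as the value grows, with about 2 N of friction plus a little damping; it stays where it is left. Hard stops at both ends, no spring. It starts 50 to 100 mm out.
- bowl_rails: low open-topped aluminium rail unit of the bowl tray, fixed to the counter, 146 mm wide, at most 45 mm high; origin on the counter under the front of the lip when home; axes as point bowl_lip. Its open plywood tray is 128 mm wide, 280 mm long: floor top 15 mm and side walls 34 mm above the counter, 118 mm between the walls. Drawn out, it runs clear above the counter.
- bowl_lip (a point): point that moves with the bowl tray: middle of its lip's top edge, on the lip's rear (inner) face, 52 mm above the counter. +x points level into the unit (the tray is drawn out along -x), +y along the lip to the left, z up. The lip is an upright white-painted board across the whole front, 6 mm thick, 37 mm above the tray floor; the tray is empty for at least 75 mm behind it.
- bowl_front (a point): middle of the front face of the bowl tray's green front panel, which covers the lip's front: 5 mm thick, 128 mm wide, from 9 to 46 mm above the counter. This point lies 27.5 mm above the counter, 11 mm in front of point bowl_lip (along that point's -x) and moves with the tray; same axes. Push here to send the tray home.
- butter_tray (a joint): joint value of the butter tray along its straight rails, m: 0 = fully home (in), 0.150 = fully out against the end stop. The tray slides level, towards the robot as the value grows, with about 2 N of friction plus a little damping; it stays where it is left. Hard stops at both ends, no spring. It starts 0 to 30 mm out.
- butter_rails: low open-topped aluminium rail unit of the butter tray, fixed to the counter, 146 mm wide, at most 45 mm high; origin on the counter under the front of the lip when home; axes as point butter_lip. Its open plywood tray is 128 mm wide, 280 mm long: floor top 15 mm and side walls 34 mm above the counter, 118 mm between the walls. Drawn out, it runs clear above the counter.
- butter_lip (a point): point that moves with the butter tray: middle of its lip's top edge, on the lip's rear (inner) face, 52 mm above the counter. +x points level into the unit (the tray is drawn out along -x), +y along the lip to the left, z up. The lip is an upright white-painted board across the whole front, 6 mm thick, 37 mm above the tray floor; the tray is empty for at least 75 mm behind it.
- butter_front (a point): middle of the front face of the butter tray's green front panel, which covers the lip's front: 5 mm thick, 128 mm wide, from 9 to 46 mm above the counter. This point lies 27.5 mm above the counter, 11 mm in front of point butter_lip (along that point's -x) and moves with the tray; same axes. Not to be pressed.
- bowl: white melamine bowl, 100 mm across the rim, 45 mm high, loose on the bowl tray; origin at the centre of its underside
- butter_dish: dark wooden butter dish base, 100 x 80 x 18 mm, loose on the butter tray; origin at the centre of its underside, z up. The bowl tray and the butter tray look alike: only what stands on them tells them apart, and either may be on the left
- glass_lid: clear glass cover of the butter dish, 86 x 66 x 45 mm with a wooden knob 16 mm tall on top, standing loose in the dish; origin at the centre of its open underside, 12 mm above the underside of the dish; the knob's top is 88 mm above the counter
- cup: steel camping cup, 76 mm across, 80 mm high, standing on the counter beside the trays; origin at the centre of its underside
- coffee_jar: amber coffee jar, 70 mm across, 110 mm high, standing on the counter beside the trays; origin at the centre of its underside

How it is judged:
By the outcome, as a careful person would: the job done as asked, in the order asked, and still so for the second after the job is handed in, with the robot touching nothing.
It also fails if it takes over 48 s, if anything falls off the work surface, if the arm or the gripper's body presses on something with over 40 N, if the wrist force passes 120 N, or if a joint passes its speed limit or range.

## Robot

A 6-joint arm with a two-finger parallel gripper is mounted at the origin on the work surface. World frame = base frame: x ahead of the robot, y to its left, z up, the work surface at z = 0. Lengths are in m, angles in rad, forces in N, time in s.
With the tool pointing down it reaches from about 0.375 to 0.975 m from the base axis. Payload 3.8 kg.
Tool frame: the origin (TCP) lies at the very end of the fingers, on their centre line; the grasp point (between the pads) lies 19 mm behind it; z points along the fingers, y is the direction in which the jaws open and shut (so a half turn about z gives the same grasp; the last joint's range is limited). The gripper opens to 88 mm and grips with 3 to 60 N. Pads are 18 mm wide; open, the fingers measure 123 mm over their backs; the gripper's body (75 mm by 187 mm) begins 45 mm behind the grasp point.
Start: joints at [-1.325, 0.264, 1.604, -0, 1.274, -0.037], TCP at [0.188, -0.648, 0.239] pointing down, gripper open.
Joint ranges: [-2.63, 2.63], [-0.94, 2.18], [0.31, 2.57], [-1.31, 4.45], [0, 2.66], [-2.55, 2.55]. Speed limits (rad/s): [2.57, 2.57, 3.14, 3.14, 3.14, 3.14].

## Interface

Orientations are given as [roll, pitch, yaw] about the fixed x, y, z axes, in that order (R = Rz(yaw) Ry(pitch) Rx(roll)).
In Python, from workcell import ctrl gives the robot as it stands. The module is installed in compiled form; this text tells all that it offers.
- The arm moves only by the shell command python3 -m crank 'ROWS'. ROWS is a JSON object of lists of equal length, an entry for each row: "slide": the shift along the world's x, y, z scaled (see below), a list of three; "twist": the turn about the world's z scaled (see below); "gripper": the gripper command: -1 is fully open, 1 is shut, values between are in proportion. A call has 1 to 8 rows; each row is the pose to reach, as a shift and turn from the pose commanded when the call began; what a row does not reach only later rows make up. The controller multiplies each number of a shift by 0.3 m and each number of a turn by pi/2 rad. A row lasts 1/12 s, in which the tool goes at most 41.7 mm and 7.16 degrees, less where a joint would pass 70% of its speed; a pose out of reach is approached as far as the arm can. A call with a number of a shift or a turn outside -1 to 1 is refused whole. A call with a gripper value outside its range is refused whole. The fingers move at their own pace and stop on an object; the grip force is fixed at half the most. Time passes only in rows, so rows that repeat a pose let the fingers close. It gives the time, the measured TCP pose, the force and the opening at its end, in the units of the state.
- ctrl.state(): the state, without advancing time (a new reading comes with each control period).
- ctrl.read_camera(name): name is "side" or "top"; returns a dict with "frame" (420x560x3 uint8, blue, green, red), "range_z" (420x560 float32, m along the optical axis (not along the pixel's ray), 0 where there is no reading), "K" (3x3 intrinsics, pixels), "rvec" (rotation vector, rad) and "tvec" (3), from world to camera coordinates, as OpenCV has them. Camera axes: x right, y down, z forward; pixel columns grow to the right and rows downward; lengths in m; the calibration is good to about 2 mm. A picture is of the moment at which its call begins.
- ctrl.finish_job(): hands the job in, once; it reports no verdict.
The state is a dict: "time": time; "joints": joint angles; "qd": joint speeds; "tau": joint torques, N m; "tcp_pos": TCP position; "tcp_rot": TCP orientation; "ft_force": force on the tool from outside, world axes, zero at the start; "wrist_torque": the same for the moment, N m; "gripper_width": finger opening in m.
Only numpy, scipy, OpenCV 4.12 (cv2) and the standard library are available. Lean on these libraries where they do the work, as an engineer would, in place of code of your own. Each camera call takes 0.05 s, during which the arm holds its last target.

## Working session

There is one attempt and no reset: what is moved stays moved. The work goes in short steps, Python scripts to look and compute and a shell command to move; the robot and the scene stay as the last step left them, time stands still between calls to the robot, and variables do not carry over. Pictures are saved under pics/ and viewed, and the job is handed in when it is done.

```bash
mkdir -p pics
cat > h.py <<'E'
import numpy as np, cv2
from workcell import ctrl
def cam(n):
    d=ctrl.read_camera(n); R=cv2.Rodrigues(np.array(d['rvec'],float))[0]; t=np.array(d['tvec'],float).ravel()
    return d,R,t
def pts(d,R,t):
    z=d['range_z'].astype(float); v,u=np.mgrid[0:420,0:560]; K=d['K']
    P=np.stack([(u-K[0,2])/K[0,0]*z,(v-K[1,2])/K[1,1]*z,z],-1)
    W=(P-t)@R; W[z==0]=np.nan
    return W
E
python3 - <<'E'
from h import *
for n in('top','side'):
    d,R,t=cam(n); cv2.imwrite(f'pics/{n}0.png',d['frame']); np.savez(f'{n}0.npz',W=pts(d,R,t),f=d['frame'],K=d['K'],R=R,t=t); print(n,-R.T@t,R[2])
print(ctrl.state())
E
```

```text
top [ 0.50797807 -0.02670927  1.27458127] [ 0.06724588  0.02701848 -0.99737054]
side [0.36694182 0.72172662 0.76281951] [ 0.23321489 -0.70614517 -0.66855801]
{'time': 0.1, 'joints': array([-1.32489867e+00,  2.64700274e-01,  1.60520442e+00, -5.33521039e-06,
        1.27370628e+00, -3.69139462e-02]), 'qd': array([-0.00047302, -0.00197388, -0.00245707, -0.00062508,  0.00073887,
       -0.00073553]), 'tau': array([ 2.15883051e-04, -5.03618968e+01, -3.58069360e+01,  7.30970129e-02,
        2.32331408e-02, -5.14632347e-05]), 'tcp_pos': array([ 0.1881974 , -0.64757793,  0.2375152 ]), 'tcp_rot': array([-3.13957552e+00, -6.93923968e-05,  2.82813100e-01]), 'ft_force': array([-0.16909659, -0.80147162,  0.22266058]), 'wrist_torque': array([ 0.02846623, -0.00706624, -0.02654687]), 'gripper_width': 0.0880536911464859}
```

View pics/top0.png

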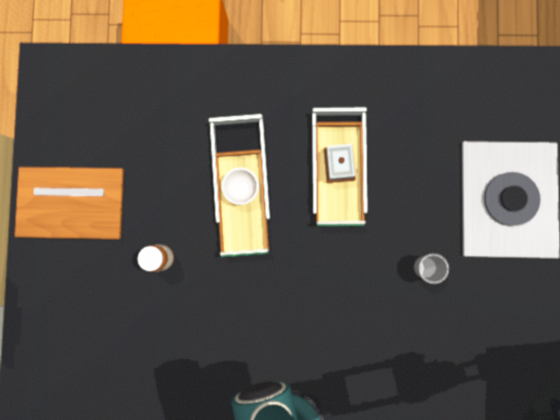

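View pics/side0.png

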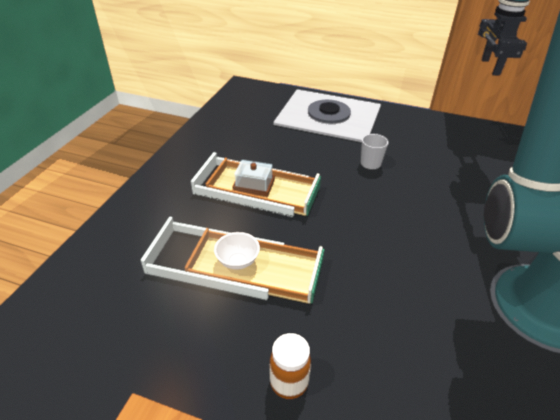

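The top view shows the bowl tray on the left, with its front at about (245,254), and the butter tray on the right, front at about (341,224). The jar is at (155,258) and the cup at (432,268). Next I'll measure the fronts, rails and objects.

Run:
```python
from h import *
D=np.load('top0.npz');W,f,K,R,t=[D[k] for k in('W','f','K','R','t')]
def ray(u,v,z):
    d=R.T@np.linalg.inv(K)@np.array([u,v,1.]);c=-R.T@t;return c+d*(z-c[2])/d[2]
big=cv2.resize(f[95:280,190:390],None,fx=4,fy=3.2,interpolation=cv2.INTER_CUBIC);cv2.imwrite('pics/crop.png',big)
hsv=cv2.cvtColor(f,cv2.COLOR_BGR2HSV)
print(f[240:262:1,245].tolist()); print(f[214:230,341].tolist())
for n,(u0,u1,v0,v1) in dict(bowl=(205,280,235,265),butter=(305,375,205,235)).items():
    g=np.zeros((420,560),bool);g[v0:v1,u0:u1]=True
    m=g&(hsv[...,0]>35)&(hsv[...,0]<95)&(hsv[...,1]>70)&(hsv[...,2]>40)
    v,u=np.nonzero(m);print(n,'green',m.sum(),u.min(),u.max(),v.min(),v.max())
    P=np.array([ray(a,b,.046) for a,b in zip(u,v)]);print(np.polyfit(P[:,1],P[:,0],1),P[:,1].min(),P[:,1].max(),P.mean(0))
    # depth lip z>0.045
    m=g&(W[...,2]>.043)&(W[...,2]<.062);Q=W[m];print('lip depth',m.sum(),Q.mean(0),Q.min(0),Q.max(0),np.polyfit(Q[:,1],Q[:,0],1))
# rails: white pixels
for n,(u0,u1) in dict(bowl=(200,280),butter=(300,380)).items():
    g=np.zeros((420,560),bool);g[95:200,u0:u1]=True
    m=g&(W[...,2]>.036)&(W[...,2]<.055)&(hsv[...,1]<50)&(hsv[...,2]>150)
    m=m.astype(np.uint8); c=max(cv2.findContours(m,0,1)[0],key=cv2.contourArea)
    v,u=np.nonzero(m);Q=np.array([ray(a,b,.045) for a,b in zip(u,v)])
    # yaw from rails sides: split
    r=cv2.minAreaRect(Q[:,:2].astype(np.float32));print(n,'rails',r)
    out=[]
    c0=Q[:,1].mean()
    far=Q[:,0].max()
    for s in(1,-1):
        q=Q[(s*(Q[:,1]-c0)>.05)&(Q[:,0]<far-.04)];p=np.polyfit(q[:,0],q[:,1],1);out.append(p)
    print('side lines y=ax+b',out)
for n,(u0,u1,v0,v1) in dict(jar=(130,185,235,280),cup=(405,460,245,295),obj_butter=(318,360,140,185),bowl=(215,262,163,210)).items():
    q=W[v0:v1,u0:u1].reshape(-1,3);q=q[q[:,2]>(.025 if n in('jar','cup') else .05)];print(n,q.min(0),q.max(0))
```

```text
[[173, 246, 254], [174, 246, 254], [177, 246, 254], [174, 246, 254], [174, 246, 254], [175, 246, 254], [173, 245, 254], [170, 245, 254], [174, 245, 254], [188, 247, 254], [225, 250, 254], [243, 252, 255], [231, 244, 245], [166, 195, 170], [108, 135, 86], [75, 89, 58], [50, 52, 47], [49, 46, 46], [49, 48, 48], [51, 51, 50], [50, 50, 49], [52, 50, 51]]
[[175, 247, 254], [177, 247, 254], [176, 247, 254], [175, 247, 254], [175, 247, 254], [173, 246, 254], [186, 243, 253], [217, 244, 250], [229, 243, 247], [199, 223, 215], [140, 168, 131], [95, 121, 70], [64, 77, 51], [50, 49, 47], [51, 49, 51], [54, 52, 51]]
bowl green 74 221 267 253 256
[-0.08685864  0.49170752] 0.04959622611376359 0.17448963988793786 [0.48203448 0.11136533 0.046     ]
lip depth 171 [0.48766829 0.11219796 0.04911621] [0.47705388 0.04953374 0.04322766] [0.49829409 0.17673999 0.05757402] [-0.08674343  0.49740073]
butter green 94 316 364 225 226
[-0.01817599  0.56276948] -0.2116404324618884 -0.08196282866558083 [ 0.56541557 -0.14558113  0.046     ]
lip depth 181 [ 0.57154849 -0.15060186  0.04890317] [ 0.56565518 -0.21165039  0.04317726] [ 0.57848955 -0.08440647  0.05722467] [-0.03088418  0.56689727]
bowl rails ((0.747475266456604, 0.136106938123703), (0.23253588378429413, 0.14529423415660858), 5.184039115905762)Traceback (most recent call last):
  File "<stdin>", line 27, in <module>
    raise TypeError("expected non-empty vector for x")
TypeError: expected non-empty vector for x
```

View pics/crop.png

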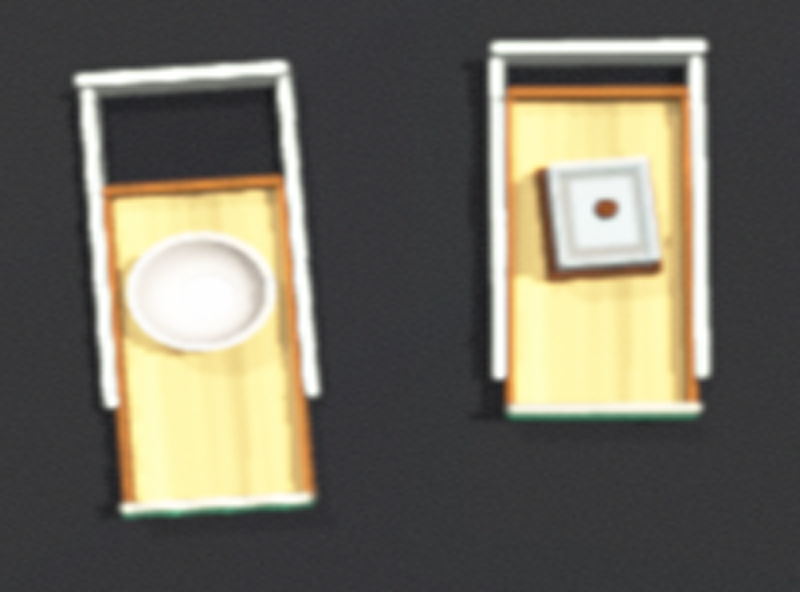

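Run:
```python
from h import *
D=np.load('top0.npz');W,f,K,R,t=[D[k] for k in('W','f','K','R','t')]
def ray(u,v,z):
    d=R.T@np.linalg.inv(K)@np.array([u,v,1.]);c=-R.T@t;return c+d*(z-c[2])/d[2]
hsv=cv2.cvtColor(f,cv2.COLOR_BGR2HSV)
for n,(u0,u1) in dict(bowl=(200,280),butter=(300,380)).items():
    g=np.zeros((420,560),bool);g[95:225,u0:u1]=True
    m=g&(hsv[...,1]<40)&(hsv[...,2]>130)
    N,L,S,C=cv2.connectedComponentsWithStats(m.astype(np.uint8))
    i=[k for k in range(1,N) if S[k,4]>60];print(n,S[i].tolist())
    k=max(i,key=lambda k:S[k,3]); m=np.isin(L,i)
    # row-wise left & right outer edges
    e=[]
    for v in range(130,195,2):
        us=np.nonzero(m[v])[0]
        e.append((ray(us.min(),v,.045),ray(us.max(),v,.045)))
    e=np.array(e)
    for s in(0,1): print('rail',s,np.polyfit(e[:,s,0],e[:,s,1],1), 'width',np.median(e[:,0,1]-e[:,1,1]))
    vs,us=np.nonzero(m);Q=np.array([ray(a,b,.045) for a,b in zip(us,vs)]);print(Q.min(0),Q.max(0))
    ce=[ (np.polyfit(e[:,0,0],e[:,0,1],1)+np.polyfit(e[:,1,0],e[:,1,1],1))/2];print('centre line y=ax+b',ce, 'at x=.48,.57',[np.polyval(ce[0],x) for x in(.48,.57)])
for n,(u0,u1,v0,v1) in dict(jar=(130,185,235,280),cup=(405,460,245,295),obj_butter=(318,360,140,185),bowl=(215,262,163,210)).items():
    q=W[v0:v1,u0:u1].reshape(-1,3);q=q[q[:,2]>(.025 if n in('jar','cup') else .05)];print(n,q.min(0).round(3),q.max(0).round(3))
# lip top column edges: white-yellow / green-black transition per column
for n,cols,v0,v1 in(('bowl',range(226,264,4),240,262),('butter',range(320,362,4),212,232)):
    a=[]
    for u in cols:
        b=f[v0:v1,u,0].astype(float); j=int(np.argmax(b)); th=(b[0]+b[j])/2
        rear=next(k-1+(th-b[k-1])/(b[k]-b[k-1]) for k in range(1,j+1) if b[k]>=th and b[k-1]<th)
        gch=f[v0:v1,u,1].astype(float)-f[v0:v1,u,2]; gi=(np.clip(gch-12,0,None)); fr=(gi*np.arange(len(gi))).sum()/gi.sum()
        a.append((ray(u,v0+rear,.052),ray(u,v0+fr,.046)))
    a=np.array(a)
    print(n,'rear edge mean',a[:,0].mean(0),np.polyfit(a[:,0,1],a[:,0,0],1),'green centroid',a[:,1].mean(0),np.polyfit(a[:,1,1],a[:,1,0],1))
```

```text
bowl [[208, 114, 62, 109, 1048], [222, 167, 37, 38, 1096]]
rail 0 [0.09265259 0.1384009 ] width 0.14646398619214832
rail 1 [ 0.09043813 -0.0066867 ] width 0.14646398619214832
[0.56935379 0.04614852 0.045     ] [0.87088137 0.22127377 0.045     ]
centre line y=ax+b [array([0.09154536, 0.0658571 ])] at x=.48,.57 [np.float64(0.10979887693949375), np.float64(0.11803795970664185)]
butter [[312, 107, 56, 107, 1041], [327, 144, 28, 35, 832], [317, 221, 49, 3, 140]]
rail 0 [ 0.03615215 -0.09680504] width 0.14741479157382886
rail 1 [ 0.00572145 -0.22043277] width 0.14741479157382886
[ 0.57117368 -0.21966694  0.045     ] [ 0.89348886 -0.06674611  0.045     ]
centre line y=ax+b [array([ 0.0209368, -0.1586189])] at x=.48,.57 [np.float64(-0.14856924047721756), np.float64(-0.14668492840649722)]
jar [0.434 0.313 0.026] [0.504 0.381 0.116]
cup [ 0.418 -0.424  0.025] [ 0.493 -0.349  0.085]
obj_butter [ 0.692 -0.182  0.05 ] [ 0.784 -0.107  0.091]
bowl [0.621 0.079 0.05 ] [0.717 0.176 0.063]
bowl rear edge mean [0.49508628 0.11161775 0.052     ] [-0.09241471  0.5054014 ] green centroid [0.48311303 0.11201174 0.046     ] [-0.08572657  0.49271541]
butter rear edge mean [ 0.57868892 -0.14616286  0.052     ] [-0.03624337  0.57339148] green centroid [ 0.56700162 -0.14686333  0.046     ] [-0.01896218  0.56421677]
```

```bash
python3 -m crank '{"slide":[[0.1,0.12,0],[0.2,0.24,0],[0.3,0.36,0],[0.4,0.48,0],[0.5,0.6,0],[0.6,0.72,0],[0.7,0.82,0],[0.7,0.82,0]],"twist":[-0.03,-0.06,-0.09,-0.123,-0.123,-0.123,-0.123,-0.123],"gripper":[1,1,1,1,1,1,1,1]}'
python3 -m crank '{"slide":[[0,0.12,0],[0,0.24,0],[0,0.36,0],[0,0.48,0],[0,0.6,0],[0,0.72,0],[0,0.84,0],[0,0.84,0]],"twist":[0,0,0,0,0,0,0,0],"gripper":[1,1,1,1,1,1,1,1]}'
```

```text
time: 0.77
tcp_pos: [0.3996, -0.3994, 0.2383]
tcp_rot: [-3.14, -0.0, 0.09]
ft_force: [0.9, -0.2, -0.6]
gripper_width: 0.037
time: 1.43
tcp_pos: [0.3975, -0.145, 0.2381]
tcp_rot: [-3.138, 0.0, 0.094]
ft_force: [-0.3, 0.0, -1.1]
gripper_width: 0.0001
```

```bash
python3 -m crank '{"slide":[[0.02,0.12,0],[0.04,0.24,0],[0.06,0.36,0],[0.08,0.48,0],[0.09,0.6,0],[0.1,0.72,0],[0.1,0.84,0],[0.1,0.84,0]],"twist":[0,0,0,0,0,0,0,0],"gripper":[1,1,1,1,1,1,1,1]}'
python3 -m crank '{"slide":[[0,0,-0.12],[0,0,-0.24],[0,0,-0.36],[0,0,-0.48],[0,0,-0.58],[0,0,-0.66],[0,0,-0.7],[0,0,-0.7]],"twist":[0,0,0,0,0,0,0,0],"gripper":[1,1,1,1,1,1,1,1]}'
python3 - <<'E'
from h import *
for n in('top','side'):
    d,R,t=cam(n); cv2.imwrite(f'pics/{n}1.png',d['frame'])
print(ctrl.state())
E
```

```text
time: 2.1
tcp_pos: [0.4282, 0.1066, 0.2385]
tcp_rot: [-3.139, 0.0, 0.095]
ft_force: [0.1, 0.1, 0.4]
gripper_width: 0.0001
time: 2.77
tcp_pos: [0.425, 0.1003, 0.0252]
tcp_rot: [3.141, 0.008, 0.089]
ft_force: [0.1, -0.1, -0.5]
gripper_width: 0.0003
{'time': 2.8667, 'joints': array([ 1.75312842e-01,  6.48315708e-02,  2.27338480e+00, -2.82835504e-04,
        8.04962865e-01,  1.65725594e+00]), 'qd': array([ 0.00516685, -0.02771438, -0.02626453,  0.00023867, -0.00301062,
        0.00379026]), 'tau': array([ 5.02271087e-05, -2.93708181e+01, -2.58200723e+01,  2.41650574e-03,
       -1.55023928e-02, -8.01202114e-03]), 'tcp_pos': array([0.42809299, 0.10104581, 0.02834146]), 'tcp_rot': array([3.14125285e+00, 1.56310323e-03, 8.90491652e-02]), 'ft_force': array([-1.19396737, -0.0875035 , -0.06844356]), 'wrist_torque': array([ 0.03456472, -0.01420827,  0.00143949]), 'gripper_width': 0.0005074525179106425}
```

View pics/side1.png

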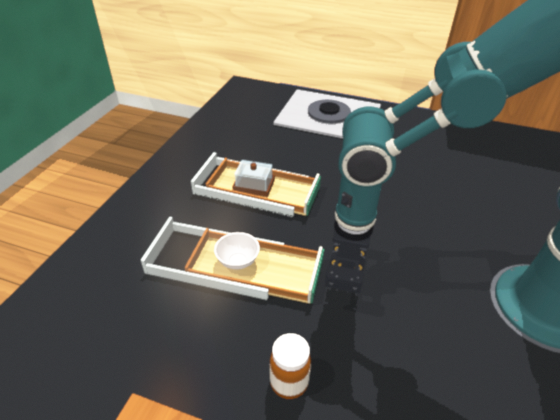

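View pics/top1.png

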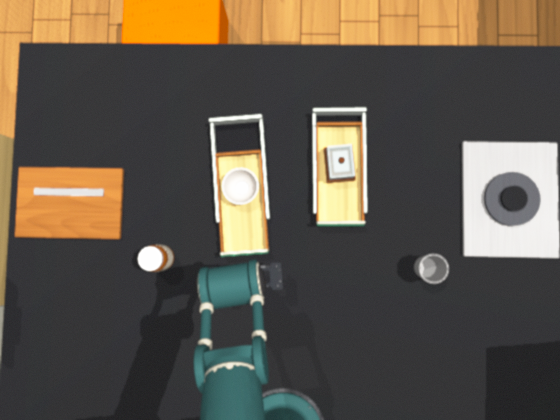

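```bash
python3 -m crank '{"slide":[[0.03,0.01,0],[0.06,0.02,0],[0.09,0.03,0],[0.11,0.032,0],[0.13,0.034,0],[0.15,0.036,0],[0.17,0.038,0],[0.19,0.04,0]],"twist":[0,0,0,0,0,0,0,0],"gripper":[1,1,1,1,1,1,1,1]}'
python3 -m crank '{"slide":[[0.02,0.002,0],[0.04,0.004,0],[0.06,0.006,0],[0.08,0.008,0],[0.1,0.01,0],[0.12,0.012,0],[0.14,0.013,0],[0.16,0.014,0]],"twist":[0,0,0,0,0,0,0,0],"gripper":[1,1,1,1,1,1,1,1]}'
```

```text
time: 3.53
tcp_pos: [0.485, 0.1138, 0.0284]
tcp_rot: [3.141, 0.002, 0.09]
ft_force: [-3.3, 0.0, 1.5]
gripper_width: 0.0003
time: 4.2
tcp_pos: [0.5337, 0.1182, 0.0285]
tcp_rot: [-3.141, 0.001, 0.089]
ft_force: [-3.4, -0.4, -0.6]
gripper_width: 0.0005
```

```bash
python3 -m crank '{"slide":[[0.015,0.0014,0],[0.03,0.003,0],[0.045,0.004,0],[0.06,0.005,0]],"twist":[0,0,0,0],"gripper":[1,1,1,1]}'
python3 - <<'E'
from h import *
d,R,t=cam('side'); cv2.imwrite('pics/side2.png',cv2.resize(d['frame'][130:340,100:450],(800,480)))
E
```

```text
time: 4.53
tcp_pos: [0.5515, 0.1198, 0.0285]
tcp_rot: [-3.141, 0.0, 0.089]
ft_force: [-2.5, 0.7, -0.5]
gripper_width: 0.0005
```

View pics/side2.png

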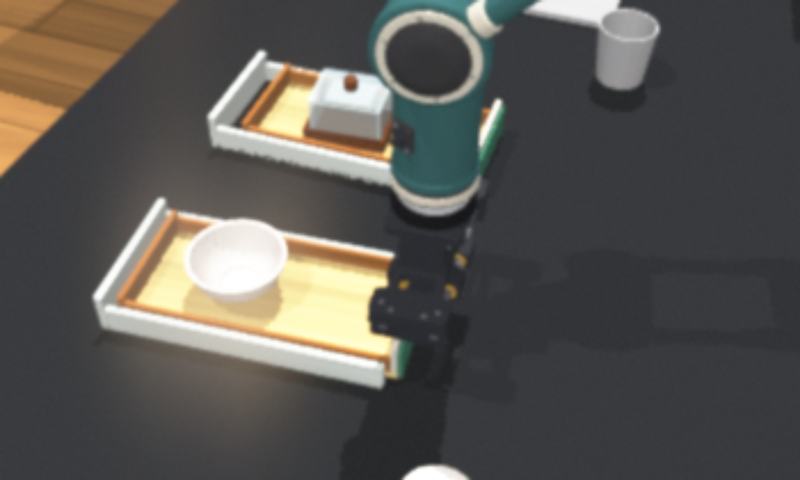

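The bowl is riding upright and the lip is only a little in front of the rail ends (about (390,370) in the crop), so the tray is nearly home. I'll creep the rest of the way.

```bash
python3 -m crank '{"slide":[[0.01,0.001,0],[0.02,0.002,0],[0.03,0.003,0]],"twist":[0,0,0],"gripper":[1,1,1]}'
python3 -m crank '{"slide":[[0.01,0.001,0],[0.02,0.002,0],[0.03,0.003,0]],"twist":[0,0,0],"gripper":[1,1,1]}'
```

```text
time: 4.83
tcp_pos: [0.5525, 0.1197, 0.0281]
tcp_rot: [3.141, 0.018, 0.089]
ft_force: [-29.9, -2.3, 25.1]
gripper_width: 0.0006
time: 5.08
tcp_pos: [0.5525, 0.1197, 0.0274]
tcp_rot: [3.14, 0.037, 0.09]
ft_force: [-53.6, -4.6, 47.6]
gripper_width: 0.0001
```

Hard stop reached: the tool stays at x=0.5525 while the force rises. Backing off.

```bash
python3 -m crank '{"slide":[[-0.03,-0.003,0],[-0.06,-0.006,0],[-0.12,-0.012,0],[-0.22,-0.02,0],[-0.32,-0.03,0],[-0.34,-0.03,0.1],[-0.34,-0.03,0.2],[-0.34,-0.03,0.3]],"twist":[0,0,0,0,0,0,0,0],"gripper":[1,1,1,1,1,1,1,1]}'
python3 - <<'E'
from h import *
d,R,t=cam('top'); cv2.imwrite('pics/top3.png',d['frame'][80:320,120:480].repeat(2,0).repeat(2,1)); np.savez('top3.npz',W=pts(d,R,t),f=d['frame'],K=d['K'],R=R,t=t)
d,R,t=cam('side'); cv2.imwrite('pics/side3.png',cv2.resize(d['frame'][130:340,100:450],(800,480)))
print(ctrl.state()['tcp_pos'])
E
```

```text
time: 5.75
tcp_pos: [0.467, 0.1122, 0.1197]
tcp_rot: [3.141, -0.001, 0.09]
ft_force: [0.9, -0.3, 0.7]
gripper_width: 0.0009
[0.4731866  0.11327418 0.12527993]
```

View pics/top3.png

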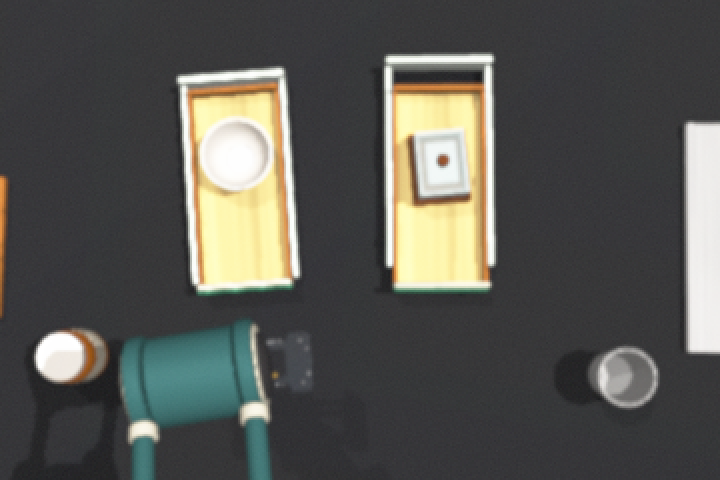

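View pics/side3.png

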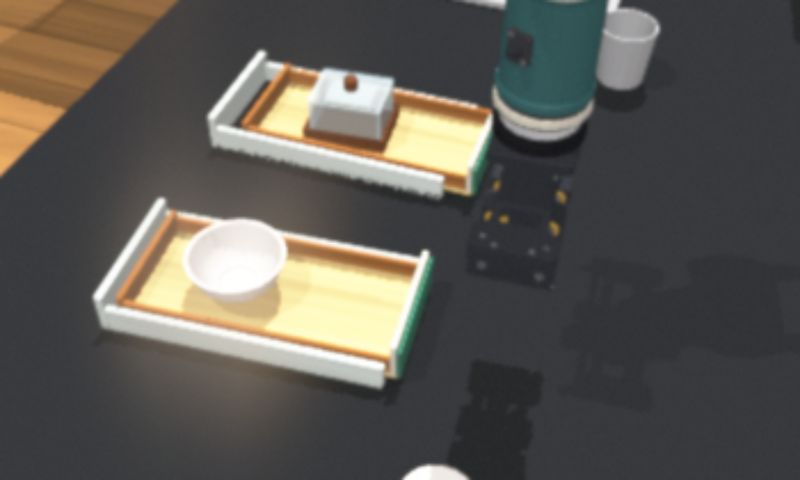

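Run:
```python
from h import *
D=np.load('top3.npz');W,f,K,R,t=[D[k] for k in('W','f','K','R','t')]
def ray(u,v,z):
    d=R.T@np.linalg.inv(K)@np.array([u,v,1.]);c=-R.T@t;return c+d*(z-c[2])/d[2]
for n,cols,v0,v1 in(('bowl',range(222,262,4),208,232),('butter',range(320,362,4),212,232)):
    a=[]
    for u in cols:
        b=f[v0:v1,u,0].astype(float); j=int(np.argmax(b)); th=(b[0]+b[j])/2
        rear=next(k-1+(th-b[k-1])/(b[k]-b[k-1]) for k in range(1,j+1) if b[k]>=th and b[k-1]<th)
        gch=f[v0:v1,u,1].astype(float)-f[v0:v1,u,2]; gi=(np.clip(gch-12,0,None)); fr=(gi*np.arange(len(gi))).sum()/gi.sum()
        a.append((ray(u,v0+rear,.052),ray(u,v0+fr,.046)))
    a=np.array(a)
    print(n,'rear',a[:,0].mean(0).round(4),'green',a[:,1].mean(0).round(4))
g=np.zeros((420,560),bool);g[205:235,305:375]=True;m=g&(W[...,2]>.043)&(W[...,2]<.062)
Q=W[m];print('butter lip',Q.mean(0),Q.min(0),Q.max(0))
```

```text
bowl rear [0.5749 0.1244 0.052 ] green [0.5626 0.1248 0.046 ]
butter rear [ 0.5787 -0.1462  0.052 ] green [ 0.567  -0.1469  0.046 ]
butter lip [ 0.5714068  -0.15057413  0.04886224] [ 0.56571909 -0.21162245  0.04300413] [ 0.57841287 -0.0842473   0.05782231]
```

```bash
python3 -m crank '{"slide":[[0.05,-0.11,0.05],[0.1,-0.22,0.08],[0.16,-0.33,0.08],[0.22,-0.44,0.08],[0.28,-0.55,0.08],[0.34,-0.66,0.08],[0.4,-0.77,0.08],[0.45,-0.867,0.08]],"twist":[-0.01,-0.02,-0.03,-0.043,-0.043,-0.043,-0.043,-0.043],"gripper":[1,1,1,1,1,1,1,1]}'
python3 -m crank '{"slide":[[0,0,0],[0,0,0],[0,0,0]],"twist":[0,0,0],"gripper":[1,1,1]}'
```

```text
time: 6.52
tcp_pos: [0.6042, -0.1506, 0.1425]
tcp_rot: [3.14, -0.002, 0.021]
ft_force: [0.5, -0.1, 0.2]
gripper_width: 0.0009
time: 6.77
tcp_pos: [0.6022, -0.1477, 0.142]
tcp_rot: [-3.141, 0.0, 0.021]
ft_force: [-0.2, -0.1, -1.2]
gripper_width: 0.0003
```

```bash
python3 -m crank '{"slide":[[0.03,0,0],[0.03,0,-0.06],[0.03,0,-0.12],[0.03,0,-0.18],[0.03,0,-0.24],[0.03,0,-0.3],[0.03,0,-0.35],[0.03,0,-0.38]],"twist":[0,0,0,0,0,0,0,0],"gripper":[1,1,1,1,1,1,1,1]}'
python3 - <<'E'
from h import *
d,R,t=cam('side'); cv2.imwrite('pics/side4.png',cv2.resize(d['frame'][100:310,100:450],(800,480)))
d,R,t=cam('top'); cv2.imwrite('pics/top4.png',d['frame'][80:320,120:480].repeat(2,0).repeat(2,1))
print(ctrl.state()['tcp_pos'],ctrl.state()['ft_force'])
E
```

```text
time: 7.43
tcp_pos: [0.6104, -0.1459, 0.0268]
tcp_rot: [-3.141, 0.002, 0.024]
ft_force: [-0.0, -0.2, 0.5]
gripper_width: 0.0004
[ 0.60991798 -0.14618009  0.02679139] [ 0.34707459  0.24633001 -1.04647169]
```

View pics/side4.png

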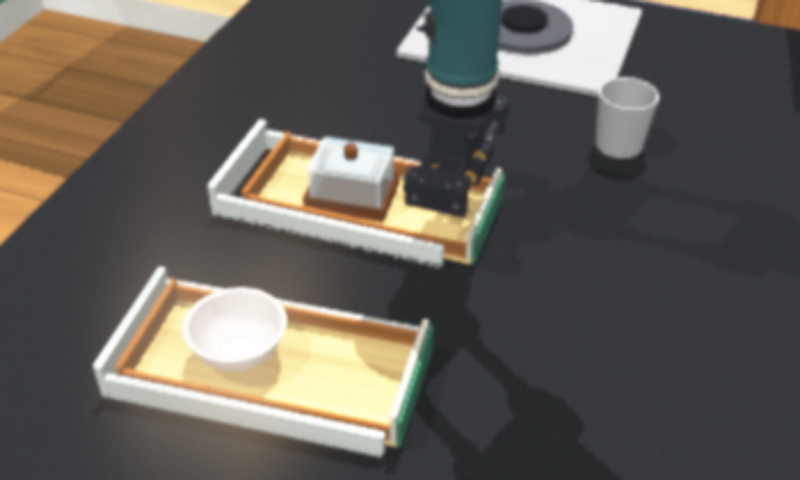

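View pics/top4.png

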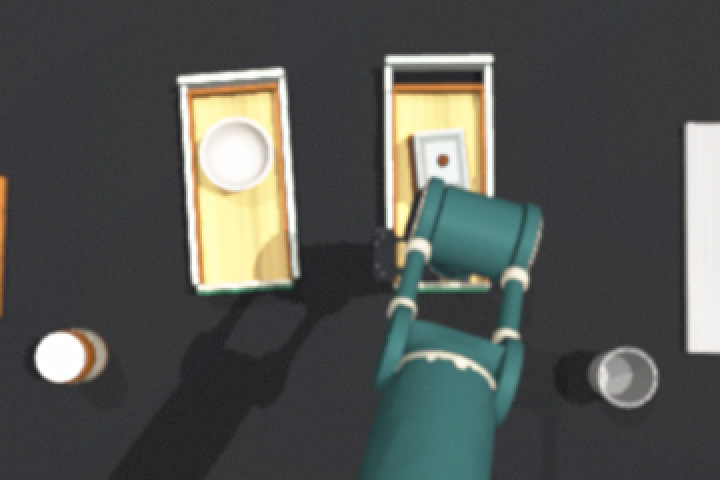

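The fingertip is inside the tray behind the lip, clear of the lid and touching nothing. Drawing gently.

```bash
python3 -m crank '{"slide":[[-0.02,0,0],[-0.04,-0.001,0],[-0.06,-0.001,0],[-0.07,-0.0015,0],[-0.08,-0.002,0],[-0.09,-0.002,0],[-0.1,-0.002,0],[-0.115,-0.0025,0]],"twist":[0,0,0,0,0,0,0,0],"gripper":[1,1,1,1,1,1,1,1]}'
python3 -m crank '{"slide":[[-0.018,0,0],[-0.036,-0.001,0],[-0.054,-0.001,0],[-0.072,-0.0015,0],[-0.09,-0.002,0],[-0.108,-0.002,0],[-0.126,-0.0025,0],[-0.144,-0.003,0]],"twist":[0,0,0,0,0,0,0,0],"gripper":[1,1,1,1,1,1,1,1]}'
python3 -m crank '{"slide":[[-0.018,0,0],[-0.036,-0.001,0],[-0.054,-0.001,0],[-0.072,-0.0015,0],[-0.09,-0.002,0],[-0.108,-0.002,0],[-0.126,-0.0025,0],[-0.144,-0.003,0]],"twist":[0,0,0,0,0,0,0,0],"gripper":[1,1,1,1,1,1,1,1]}'
```

```text
time: 8.2
tcp_pos: [0.5779, -0.1488, 0.0296]
tcp_rot: [3.141, -0.003, 0.022]
ft_force: [2.8, 0.6, 2.0]
gripper_width: 0.0004
time: 8.87
tcp_pos: [0.5331, -0.1496, 0.0287]
tcp_rot: [3.141, -0.0, 0.022]
ft_force: [2.5, -1.4, 1.3]
gripper_width: 0.0003
time: 9.53
tcp_pos: [0.4899, -0.1503, 0.0287]
tcp_rot: [-3.142, 0.0, 0.022]
ft_force: [3.0, -2.1, 1.1]
gripper_width: 0.0007
```

Run:
```python
from h import *
d,R,t=cam('side'); cv2.imwrite('pics/side5.png',cv2.resize(d['frame'][100:310,100:450],(800,480)))
d,R,t=cam('top'); cv2.imwrite('pics/top5.png',d['frame'][80:320,120:480].repeat(2,0).repeat(2,1))
s=ctrl.state();print(s['tcp_pos'],s['ft_force'])
```

```text
[ 0.48838513 -0.1497857   0.02808592] [-0.96419882  0.05182031 -0.21703813]
```

View pics/side5.png

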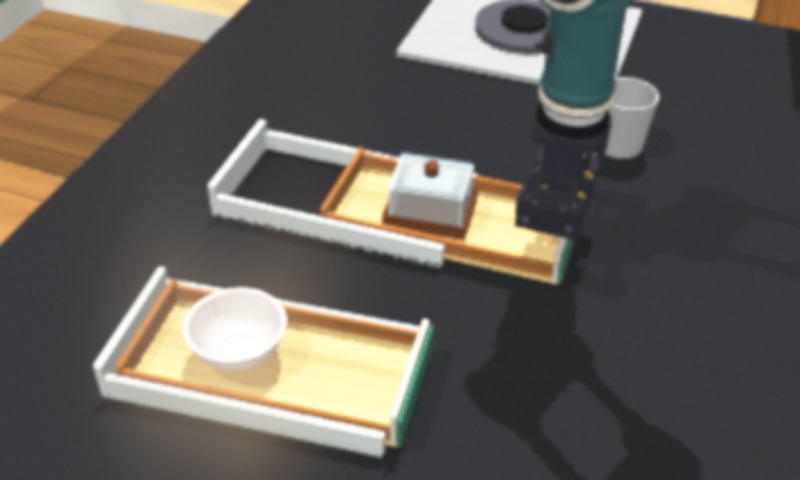

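```bash
python3 -m crank '{"slide":[[-0.01,0,0],[-0.025,0,0],[-0.04,-0.001,0],[-0.053,-0.001,0],[-0.066,-0.0015,0],[-0.078,-0.002,0]],"twist":[0,0,0,0,0,0],"gripper":[1,1,1,1,1,1]}'
python3 -m crank '{"slide":[[-0.01,0,0],[-0.02,0,0],[-0.03,-0.001,0]],"twist":[0,0,0],"gripper":[1,1,1]}'
```

```text
time: 10.13
tcp_pos: [0.4665, -0.1507, 0.0286]
tcp_rot: [-3.141, 0.0, 0.022]
ft_force: [2.0, 1.8, -0.8]
gripper_width: 0.0004
time: 10.38
tcp_pos: [0.4601, -0.1512, 0.0291]
tcp_rot: [3.141, -0.005, 0.021]
ft_force: [16.0, 5.6, -10.9]
gripper_width: 0.0005
```

```bash
python3 -m crank '{"slide":[[-0.01,0,0],[-0.02,0,0],[-0.02,0,0]],"twist":[0,0,0],"gripper":[1,1,1]}'
```

```text
time: 10.63
tcp_pos: [0.4601, -0.1519, 0.0303]
tcp_rot: [3.139, -0.018, 0.019]
ft_force: [24.8, 5.9, -18.8]
gripper_width: 0.0005
```

The stop is reached: position holds at x=0.460 while the force rises. Releasing forward into the empty space, then lifting straight up.

```bash
python3 -m crank '{"slide":[[0.02,0,0],[0.04,0,0],[0.06,0,0],[0.07,0.005,0],[0.07,0.005,0],[0.07,0.005,0]],"twist":[0,0,0,0,0,0],"gripper":[1,1,1,1,1,1]}'
python3 -m crank '{"slide":[[0,0,0.06],[0,0,0.14],[0,0,0.24],[0,0,0.34],[0,0,0.44],[0,0,0.52],[0,0,0.6],[0,0,0.6]],"twist":[0,0,0,0,0,0,0,0],"gripper":[1,1,1,1,1,1,1,1]}'
python3 -m crank '{"slide":[[0,0.1,0],[0,0.2,0],[-0.06,0.3,0],[-0.1,0.4,0],[-0.14,0.48,0],[-0.14,0.48,0]],"twist":[0,0,0,0,0,0],"gripper":[1,1,1,1,1,1]}'
python3 - <<'E'
from h import *
d,R,t=cam('side'); cv2.imwrite('pics/side6.png',d['frame'])
d,R,t=cam('top'); cv2.imwrite('pics/top6.png',d['frame'][80:320,120:480].repeat(2,0).repeat(2,1)); np.savez('top6.npz',W=pts(d,R,t),f=d['frame'],K=d['K'],R=R,t=t)
s=ctrl.state();print(s['tcp_pos'],s['ft_force'])
E
```

```text
time: 11.13
tcp_pos: [0.4726, -0.1497, 0.0285]
tcp_rot: [-3.141, 0.001, 0.022]
ft_force: [0.2, 0.7, 0.3]
gripper_width: 0.0005
time: 11.8
tcp_pos: [0.4757, -0.1509, 0.2143]
tcp_rot: [3.138, -0.008, 0.022]
ft_force: [0.8, 0.3, 1.0]
gripper_width: 0.0004
time: 12.3
tcp_pos: [0.4278, -0.0027, 0.2069]
tcp_rot: [-3.14, 0.004, 0.025]
ft_force: [0.1, -0.2, -0.0]
gripper_width: 0.0003
[ 0.43001925 -0.00524278  0.20764487] [ 0.68922966 -0.23457648  0.12813157]
```

View pics/side6.png

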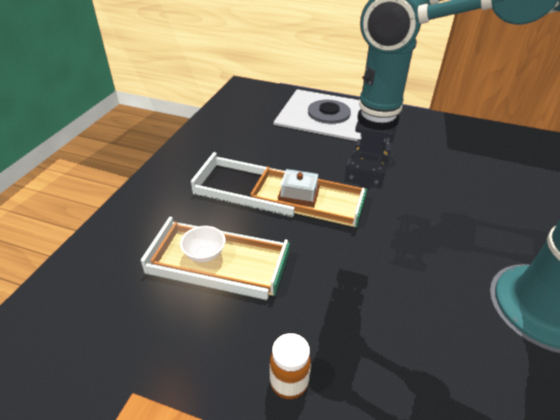

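View pics/top6.png

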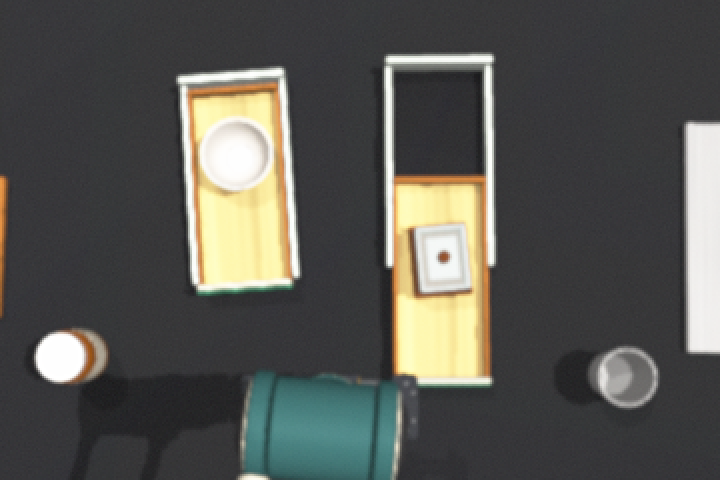

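Run:
```python
from h import *
D=np.load('top6.npz');W,f,K,R,t=[D[k] for k in('W','f','K','R','t')]
def ray(u,v,z):
    d=R.T@np.linalg.inv(K)@np.array([u,v,1.]);c=-R.T@t;return c+d*(z-c[2])/d[2]
def edges(cols,v0,v1,back):
    o=[];bk=[]
    for u in cols:
        b=f[v0:v1,u,0].astype(float); j=int(np.argmax(b)); th=(b[0]+b[j])/2
        r=next(k-1+(th-b[k-1])/(b[k]-b[k-1]) for k in range(1,j+1) if b[k]>=th and b[k-1]<th); o.append(ray(u,v0+r,.052))
    for u in back:
        c=f[95:125,u,0].astype(float); r=next(k-1+(130-c[k-1])/(c[k]-c[k-1]) for k in range(1,30) if c[k]>=130); bk.append(ray(u,95+r,.045))
    return np.mean(o,0),np.mean(bk,0)
a,b=edges(range(222,262,4),208,232,range(216,256,4)); c,d=edges(range(321,352,4),255,278,range(320,362,4))
L1=np.dot(b-a,[np.cos(.09),np.sin(.09),0]);L2=np.dot(d-c,[np.cos(.022),np.sin(.022),0]);print(a,b,c,d,L1,L2,L2-L1)
for n,(u0,u1,v0,v1) in dict(jar=(130,170,235,280),cup=(405,460,245,295)).items():
    q=W[v0:v1,u0:u1].reshape(-1,3);q=q[q[:,2]>.025];print(n,q.min(0).round(3),q.max(0).round(3))
q=W[185:235,318:365].reshape(-1,3);q=q[q[:,2]>.065];print('lid',q.min(0),q.max(0))
```

```text
[0.57486406 0.12441506 0.052     ] [0.86671424 0.14913404 0.045     ] [ 0.45744737 -0.13395402  0.052     ] [ 0.8934344  -0.14383324  0.045     ] 0.29289068883401187 0.43566420239712383 0.14277351356311196
jar [0.434 0.314 0.025] [0.504 0.38  0.115]
cup [ 0.418 -0.423  0.025] [ 0.493 -0.35   0.086]
lid [ 0.56515824 -0.18403759  0.06501504] [ 0.65439187 -0.11149151  0.09128718]
```

Run:
```python
from h import *
D=np.load('top6.npz');W,f,K,R,t=[D[k] for k in('W','f','K','R','t')]
def ray(u,v,z):
    d=R.T@np.linalg.inv(K)@np.array([u,v,1.]);c=-R.T@t;return c+d*(z-c[2])/d[2]
print(f[262:276,330].tolist());print(f[262:276,345].tolist());print([W[v,330].round(3).tolist() for v in range(262,276)])
print([W[v,240].round(3).tolist() for v in range(216,228)])
for n,cols,v0,v1 in(('bowl',range(222,262,4),212,232),('butter',range(328,364,4),260,278)):
    P=[]
    for u in cols:
        g=f[v0:v1,u,1].astype(float)-f[v0:v1,u,2]; gi=np.clip(g-8,0,None)
        if gi.sum()>0:P.append(ray(u,v0+(gi*np.arange(len(gi))).sum()/gi.sum(),.046))
    print(n,'green',np.mean(P,0),len(P))
cv2.imwrite('pics/z6.png',cv2.resize(f[170:290,300:380],(560,600),fx=0,fy=0,interpolation=cv2.INTER_CUBIC) if 0 else cv2.resize(f[200:290,300:380],(533,600),interpolation=cv2.INTER_NEAREST))
D=np.load('top0.npz');W=D['W'];print('start butter lip rows',[W[v,341].round(3).tolist() for v in range(216,230)])
```

```text
[[175, 247, 254], [178, 248, 254], [179, 248, 254], [177, 248, 254], [176, 247, 254], [174, 242, 253], [182, 231, 245], [217, 235, 241], [230, 242, 243], [203, 226, 214], [139, 162, 133], [82, 96, 67], [59, 60, 52], [50, 49, 47]]
[[158, 236, 251], [158, 236, 251], [158, 236, 251], [158, 236, 251], [158, 235, 250], [156, 228, 247], [176, 223, 238], [220, 235, 240], [230, 243, 243], [203, 225, 216], [137, 159, 132], [79, 94, 66], [53, 58, 49], [53, 49, 49]]
[[0.465, -0.123, 0.017], [0.463, -0.123, 0.014], [0.46, -0.124, 0.013], [0.457, -0.124, 0.013], [0.454, -0.124, 0.01], [0.452, -0.123, 0.016], [0.449, -0.124, 0.015], [0.448, -0.121, 0.049], [0.445, -0.121, 0.053], [0.443, -0.121, 0.053], [0.44, -0.121, 0.044], [0.434, -0.125, 0.0], [0.432, -0.125, 0.0], [0.429, -0.125, -0.003]]
[[0.589, 0.129, 0.014], [0.586, 0.129, 0.016], [0.583, 0.129, 0.013], [0.58, 0.129, 0.014], [0.577, 0.129, 0.015], [0.575, 0.129, 0.018], [0.57, 0.124, 0.053], [0.567, 0.124, 0.05], [0.565, 0.125, 0.045], [0.562, 0.125, 0.047], [0.561, 0.13, -0.0], [0.559, 0.13, 0.0]]
bowl green [0.56259958 0.12484808 0.046     ] 10
butter green [ 0.43907549 -0.15882708  0.046     ] 9
start butter lip rows [[0.593, -0.152, 0.018], [0.59, -0.152, 0.017], [0.588, -0.153, 0.01], [0.585, -0.153, 0.014], [0.582, -0.153, 0.013], [0.58, -0.153, 0.008], [0.575, -0.149, 0.049], [0.572, -0.149, 0.05], [0.57, -0.15, 0.043], [0.567, -0.149, 0.051], [0.566, -0.154, -0.002], [0.563, -0.154, -0.001], [0.561, -0.155, -0.008], [0.558, -0.154, -0.0]]
```

View pics/z6.png

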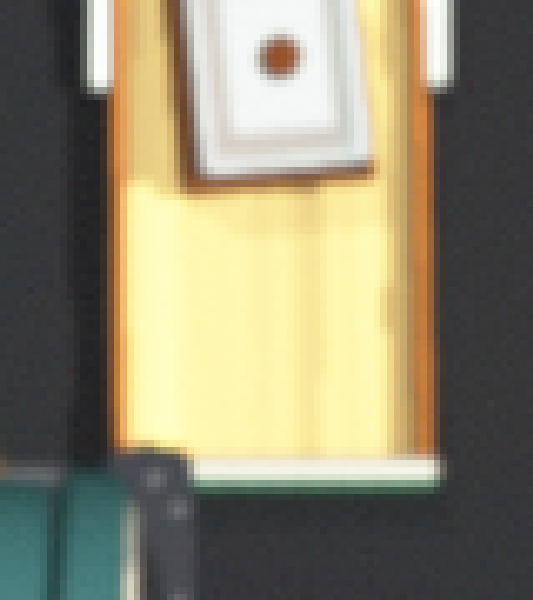

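The 143 mm check was off because the gripper hid part of the lip. Measured on the unobstructed green fronts, the butter tray is 149 mm further out than the bowl tray, which fits 150 mm within error. Handing in.

```bash
python3 -c "
from workcell import ctrl
print(ctrl.finish_job())"
```

```text
the job is handed in; nothing more can be done
None
```

Both trays are where you asked, and I handed the job in at about 12.5 s of the 48 s.

- **Bowl tray:** I pushed it home first, by its green front with the closed fingertips. At the stop the tool held at x = 0.5525 while the wrist force rose from about 30 to 54 N.
- **Butter tray:** I hooked the closed fingertips behind its lip and drew it out about 128 mm to its stop. There the tool held at x = 0.460 with the force at about 25 N. I then moved forward off the lip and lifted clear.

**Last checks:**
- **Loads:** The pictures show the bowl and butter dish upright, with the lid on.
- **Cup and jar:** Both are where they were, to within about 1 mm.
- **Robot:** It was about 0.2 m above the counter and touching nothing.
- **Tray positions:** One check disagreed. From the lips' rear edges, the butter tray was only 143 mm further out than the bowl tray, because the gripper hid part of its lip. Measured again on the visible green fronts, it came to 149 mm, which fits 150 mm within camera error and agrees with the stop I felt.

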